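# Open the pantry chest and unscrew the jar inside

## Task

Raise the stiff lid of the wooden pantry chest by its bar handle to just past upright, about 100 degrees from closed, and leave it standing there. Then, with the jar braced in its square pocket in the chest, unscrew the tight red cap anticlockwise (a little over a sixth of a turn) until its thread lets go, lift it straight off without lifting the jar, and finish while still holding the cap level over the jar, about two centimetres clear of the mouth. Leave the spice jar in the chest and the mug on the counter undisturbed.

Things in the scene. Friction and masses are not known exactly. Their poses are not given: they have to be found in the camera images.
- chest: wooden chest, fixed, 180 (x) x 290 (y) x 115 mm high, walls and floor 8 mm. Origin: centre of its underside on the counter; x points to its far (hinge) side, z up. On its floor a square pocket of dark wood (67 mm inside, walls 6 mm, 28 mm high, centred at x = -6, y = -50 mm) braces the jar so that it cannot turn; the space round and above the pocket is free.
- chest_lid (a joint): angle of the chest's lid in rad: 0 closed, 1.57 upright, up to 2.4 laid far back. Stiff hinge (about 0.75 N m of friction, the lid weighs 0.3 kg): the lid stays where it is left. The lid may start a few degrees ajar. 100 degrees is 1.745
- lid_hinge (a point): a point on the lid's hinge line, at the middle of the chest's far top edge (115 mm above the counter). The line runs along the chest's y axis
- lid_handle (a point): middle of the lid's steel bar handle: 10 mm thick, 100 mm long, parallel to the hinge line, 165 mm in front of and 52 mm above it when closed; 37 mm of free gap to the lid's outer face, 15 mm behind its front edge. Past upright it is on the lid's far side. Pinched from above across the bar it holds at every angle, turning between the pads; open only partly there, or a finger pushes the lid
- jar: square glass jar, 64 x 64 mm, 0.4 kg (varies), loose but braced in the chest's pocket with 1.7 mm of play a side. Origin: centre of its underside; z up, x along the chest's x. Flat shoulder at z = 62 mm, rim of the mouth at z = 90 mm
- cap: red ribbed round cap on the jar, 58 mm across, 20 mm high, 50 g. Origin: centre of its underside; screwed on, that is 74 mm above the jar's origin (cap 82 to 102 mm above the counter). Turned anticlockwise seen from above by 0.9 rad or more it is free to be lifted straight up; before that, pulling lifts the jar. It does not rise as it turns
- thread_ring (a joint): how far the cap has been unscrewed from tight, in rad: 0 tight, free from 0.9, hard stop at 1.25. Needs about 0.35 N m; play in the pocket takes up about 0.1 rad of the hand's turn before that. It also reads while the cap is held
- spice_jar: small spice jar with a dark cap, 44 x 44 x 96 mm, loose on the chest's floor about 135 mm to the left of the jar; stays as it is. Origin: centre of its underside
- coffee_mug: white mug with handle, 92 x 127 x 95 mm, loose on the counter to the left of the chest; stays as it is. Origin: centre of its underside

How it is judged:
By the outcome, as a careful person would: the job done as asked, in the order asked, and still so for the second after the job is handed in, while the arm keeps its last pose, push and grip.
It also fails if it takes over 48 s, if anything falls off the work surface, if the arm or the gripper's body presses on something with over 40 N, if the wrist force passes 120 N, or if a joint passes its speed limit or range.

## Robot

A 6-joint arm with a two-finger parallel gripper is mounted at the origin on a cart in front of the work surface, level with it; the furniture and walls round the work are solid. World frame = base frame: x ahead of the robot, y to its left, z up, the work surface at z = 0. Lengths are in m, angles in rad, forces in N, time in s.
With the tool pointing down it reaches from about 0.325 to 0.9 m from the base axis. Payload 3.5 kg.
Tool frame: the origin (TCP) lies between the finger pads; the fingertips stand 19 mm ahead of it and the grasp point (between the pads) is the TCP; z points along the fingers, y is the direction in which the jaws open and shut (so a half turn about z gives the same grasp; the last joint's range is limited). The gripper opens to 85 mm and grips with 20 to 120 N. Pads are 22 mm wide; open, the fingers measure 114 mm over their backs; the gripper's body (76 mm by 85 mm) begins 54 mm behind the grasp point. The pads swing forward as they close: fully open they stand 13 mm farther back than shut.
Start: joints at [-0.103, 0.276, -0.026, 1.268, 0, 1.467], TCP at [0.625, -0, 0.25] pointing down, gripper open.
Joint ranges: [-3.12, 3.12], [-0.85, 1.88], [-1.08, 1.24], [-1.95, 2.15], [-1.57, 1.53], [-3.14, 3.14]. Speed limits (rad/s): [2.57, 2.57, 3.14, 3.14, 3.14, 3.14].

## Interface

Orientations are given as a 3x3 rotation matrix whose columns are the frame's x, y, z axes.
In Python, from plant import state, camera, sign_off gives the robot as it stands.
- The arm moves only by the shell command python3 -m pendant 'ROWS' [FORCE]. ROWS is a JSON object of lists of equal length, an entry for each row: "xyz": the shift along the tool's x, y, z in units of 50 mm (1.0 is 50 mm), a list of three; "spin": the turn about the tool's z in units of 8 degrees (1.0 is 8 degrees); "fingers": the gripper's target within -1 to 1 (fully open at 1, half-way at 0, shut at -1). A call has 1 to 10 rows; each row shifts and turns the commanded pose from where the row before left it, along the tool's axes as they then stand; what a row does not reach is not made up. A row lasts 1/10 s, in which the tool goes at most 50 mm and 8.59 degrees, less where a joint would pass 70% of its speed; a pose out of reach is approached as far as the arm can. A call is refused whole if a number of a shift passes 1 or a number of a turn 1, either way. A call with a gripper value outside its range is refused whole. The fingers move at their own pace and stop on an object; FORCE is the grip in N (left out, the last holds). Time passes only in rows, so rows that do not move let the fingers close. It gives the time, the measured TCP pose, the force and the opening at its end, in the units of the state.
- state(): the state, without advancing time (a new reading comes with each control period).
- camera(name): name is "scene" or "side" or "wrist"; returns a dict with "frame" (480x640x3 uint8, red, green, blue), "fx", "fy", "cx", "cy" (pixels), "dist_coeffs" ([k1, k2, p1, p2, k3] as OpenCV has them; the pictures are not rectified), "view" (4x4, takes a point from world to camera coordinates); the wrist camera has in their place "tool_from_camera" (4x4, takes a point from camera to tool coordinates, whose origin is the TCP and whose axes are the flange's). Camera axes: x right, y down, z forward; pixel columns grow to the right and rows downward; lengths in m; the calibration is good to about 2 mm. A picture is of the moment at which its call begins: read the wrist's pose just before it. There is no depth.
- sign_off(): hands the job in, once; it reports no verdict.
The state is a dict: "clock": time; "joint_positions": joint angles; "qvel": joint speeds; "effort": joint torques, N m; "ee_pos": TCP position; "ee_rot": TCP orientation; "contact_force": force on the tool from outside, world axes, zero at the start; "ft_torque": the same for the moment, N m; "width": finger opening in m.
Only numpy, scipy, OpenCV 4.12 (cv2) and the standard library are available. Lean on these libraries where they do the work, as an engineer would, in place of code of your own. Each camera call takes 0.05 s, during which the arm holds its last target. There are 200 camera calls.

## Working session

There is one attempt and no reset: what is moved stays moved. The work goes in short steps, Python scripts to look and compute and a shell command to move; the robot and the scene stay as the last step left them, time stands still between calls to the robot, and variables do not carry over. Pictures are saved under pics/ and viewed, about 8 in all and at most 12, crops included, and the job is handed in when it is done.

```bash
ls; mkdir -p pics; python3 - <<'E'
from plant import state,camera
import cv2,numpy as np
s=state();print({k:np.round(v,3).tolist() for k,v in s.items()})
ims=[]
for n in("scene","side"):
    c=camera(n);np.save(f'pics/{n}0.npy',c,allow_pickle=True);cv2.imwrite(f'pics/{n}0.png',c['frame'][:,:,::-1])
    print(n,{k:np.round(v,4).tolist() for k,v in c.items() if k!='frame'})
E
```

```text
pics
{'clock': 0.0, 'joint_positions': [-0.103, 0.277, -0.028, 1.268, 0.0, 1.467], 'qvel': [-0.001, -0.001, -0.002, -0.001, -0.001, 0.001], 'effort': [-0.001, -44.551, 29.52, 0.016, -0.0, -0.0], 'ee_pos': [0.624, 0.0, 0.249], 'ee_rot': [[0.0, 1.0, -0.002], [1.0, -0.0, 0.0], [0.0, -0.002, -1.0]], 'contact_force': [0.606, -0.042, -1.051], 'ft_torque': [-0.008, -0.036, 0.002], 'width': 0.086}
scene {'fx': 489.8383, 'fy': 489.8383, 'cx': 312.2373, 'cy': 237.2941, 'dist_coeffs': [-0.1325, 0.0, 0.0, 0.0, 0.0], 'view': [[0.0938, 0.9956, -0.0016, -0.2422], [0.8227, -0.0784, -0.5631, -0.37], [-0.5607, 0.0515, -0.8264, 1.3032], [0.0, 0.0, 0.0, 1.0]]}
side {'fx': 564.9352, 'fy': 564.9352, 'cx': 322.4558, 'cy': 233.6336, 'dist_coeffs': [-0.0955, 0.0, 0.0, 0.0, 0.0], 'view': [[0.2543, 0.9671, -0.0093, -0.3263], [0.8449, -0.2268, -0.4845, -0.3628], [-0.4706, 0.1153, -0.8748, 1.5046], [0.0, 0.0, 0.0, 1.0]]}
```

View images.

View pics/scene0.png

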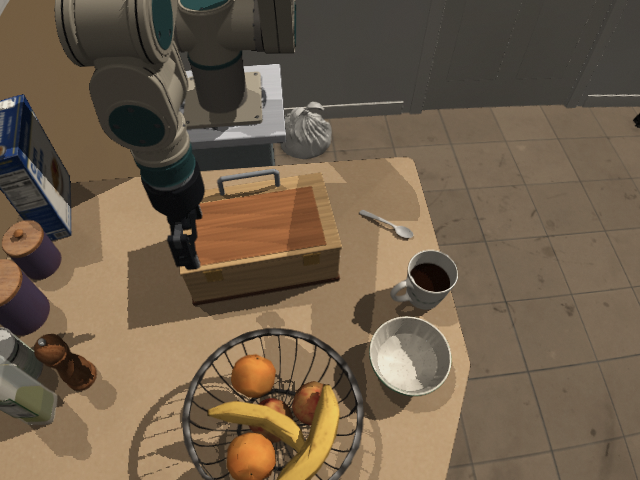

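View pics/side0.png

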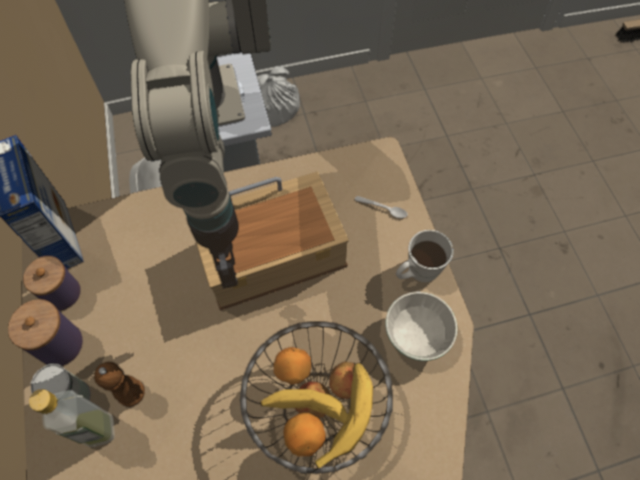

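```bash
cat > h.py <<'E'
import numpy as np,cv2
from plant import state,camera
def ray(c,uv):
    K=np.array([[c['fx'],0,c['cx']],[0,c['fy'],c['cy']],[0,0,1]])
    p=cv2.undistortPoints(np.array([[uv]],float),K,np.array(c['dist_coeffs']))[0,0]
    V=np.array(c['view']) if 'view' in c else np.linalg.inv(c['pose'])
    R=V[:3,:3];o=-R.T@V[:3,3];d=R.T@np.array([*p,1]);return o,d/np.linalg.norm(d)
def onz(c,uv,z):
    o,d=ray(c,uv);return o+d*(z-o[2])/d[2]
def tri(rs):
    A=sum(np.eye(3)-np.outer(d,d) for o,d in rs);b=sum((np.eye(3)-np.outer(d,d))@o for o,d in rs);return np.linalg.solve(A,b)
def wrist():
    s=state();c=camera('wrist');T=np.eye(4);T[:3,:3]=s['ee_rot'];T[:3,3]=s['ee_pos'];c['pose']=T@np.array(c['tool_from_camera']);return c
def load(n): return np.load(f'pics/{n}.npy',allow_pickle=True).item()
def project(c,P):
    V=np.array(c['view']) if 'view' in c else np.linalg.inv(c['pose'])
    K=np.array([[c['fx'],0,c['cx']],[0,c['fy'],c['cy']],[0,0,1]])
    return cv2.projectPoints(np.array(P,float).reshape(-1,3),cv2.Rodrigues(V[:3,:3])[0],V[:3,3],K,np.array(c['dist_coeffs']))[0][:,0]
E
python3 - <<'E'
from h import *
a=load('scene0')['frame'][160:310,160:350];b=load('side0')['frame'][170:310,190:360]
a=cv2.resize(a[:,:,::-1],None,fx=3,fy=3,interpolation=2);b=cv2.resize(b[:,:,::-1],None,fx=3,fy=3,interpolation=2)
cv2.imwrite('pics/a.png',a)
c=load('scene0')
for n,uv,z in[('far base L',(193,301),0),('far base R',(338,282),0),('hinge L',(186,266),.115),('hinge R',(338,248),.115),('hR',(278,174),.167),('hL',(221,181),.167),('front R',(326,178),.12)]: print(n,onz(c,uv,z).round(3))
s=load('side0')
for n,uv,z in[('far base L',(218,304),0),('far base R',(346,264),0),('hinge L',(212,279),.115),('hinge R',(345,235),.115),('hR',(280,182),.167),('hL',(230,193),.167)]: print(n,onz(s,uv,z).round(3))
E
```

```text
far base L [ 0.599 -0.051  0.   ]
far base R [ 0.583  0.241 -0.   ]
hinge L [ 0.588 -0.041  0.115]
hinge R [0.575 0.237 0.115]
hR [0.431 0.137 0.167]
hL [0.437 0.029 0.167]
front R [0.409 0.233 0.12 ]
far base L [ 0.596 -0.053  0.   ]
far base R [0.574 0.241 0.   ]
hinge L [ 0.59  -0.044  0.115]
hinge R [0.563 0.239 0.115]
hR [0.434 0.134 0.167]
hL [0.434 0.028 0.167]
```

View pics/a.png

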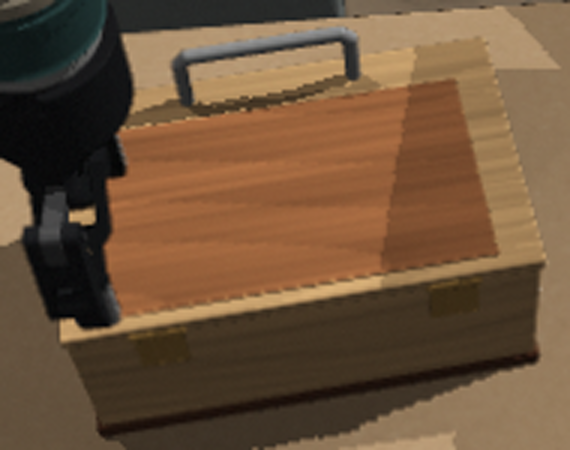

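```bash
python3 -m pendant '{"xyz":[[0.33,-0.76,0],[0.33,-0.76,0],[0.33,-0.76,0],[0.33,-0.76,0],[0.33,-0.76,0],[0,0,0],[0,0,0]],"spin":[-0.1,-0.1,-0.1,-0.1,0,0,0],"fingers":[-0.4,-0.4,-0.4,-0.4,-0.4,-0.4,-0.4]}' 60
python3 - <<'E'
from h import *
c=wrist();np.save('pics/w1.npy',c,allow_pickle=True)
print(state()['ee_pos'],state()['width'],np.round(c['tool_from_camera'],3).tolist(),project(c,[[.434,.083,.167]]))
cv2.imwrite('pics/w1.png',c['frame'][:,:,::-1])
for n in("scene","side"):
    q=camera(n);np.save(f'pics/{n}1.npy',q,allow_pickle=True)
    print(n,project(q,[[.434,.083,.167]]))
E
```

```text
clock: 0.8
ee_pos: [0.4321, 0.0774, 0.2502]
ee_rot: [[-0.057, 0.998, 0.0], [0.998, 0.057, -0.0], [-0.0, 0.0, -1.0]]
contact_force: [-0.1, -0.4, 0.0]
width: 0.0254
[0.43325146 0.07712276 0.25041479] 0.025749870503761832 [[0.0, -0.961, -0.277, 0.07], [1.0, 0.0, -0.0, 0.001], [0.0, -0.277, 0.961, -0.123], [0.0, 0.0, 0.0, 1.0]] [[320.59363279 248.60491822]]
scene [[249.49051435 177.51376797]]
side [[255.99514686 187.20493084]]
```

View pics/w1.png

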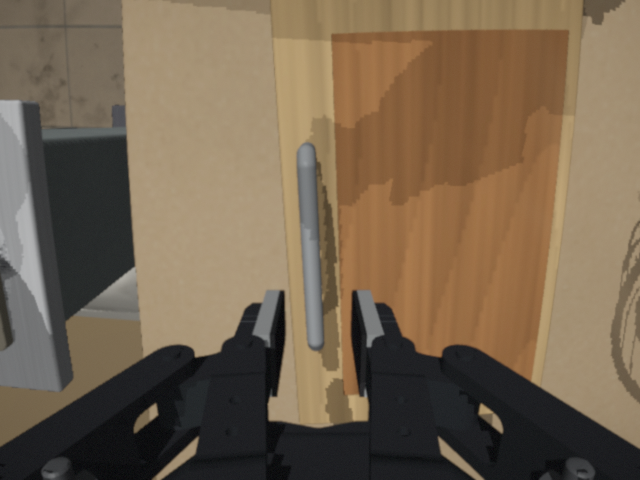

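```bash
python3 - <<'E'
from h import *
w=load('w1')
for z in(.16,.167,.175,.185):
    A,B=onz(w,(306,146),z),onz(w,(316,349),z);d=B-A;print(z,A.round(4),B.round(4),np.linalg.norm(d).round(4),'yaw',np.arctan2(-(A-B)[0],(A-B)[1]).round(4))
w_m=ray(w,(311,245))
# lid edges: front edge, far edge at lid-top heights
for z in(.125,.135): 
    print('front',z,onz(w,(275,40),z).round(4),onz(w,(298,400),z).round(4),'far',onz(w,(580,60),.125).round(4),onz(w,(537,360),.125).round(4))
# right ends triangulated w/ scene0, side0
print(tri([ray(w,(306,152)),ray(load('scene0'),(277,172.5)),ray(load('side0'),(281,181.5))]))
print(tri([ray(w,(306,152)),ray(load('scene0'),(277,172.5))]))
print(tri([ray(w,(316,343)),ray(load('scene0'),(220,178))]))
E
```

```text
0.16 [0.4233 0.1363 0.16  ] [0.4352 0.0171 0.16  ] 0.1197 yaw 0.0992
0.167 [0.4235 0.1366 0.167 ] [0.4349 0.0214 0.167 ] 0.1158 yaw 0.0992
0.175 [0.4237 0.137  0.175 ] [0.4347 0.0263 0.175 ] 0.1113 yaw 0.0992
0.185 [0.4239 0.1375 0.185 ] [0.4344 0.0324 0.185 ] 0.1057 yaw 0.0992
front 0.125 [0.4016 0.1936 0.125 ] [ 0.4253 -0.0481  0.125 ] far [0.5834 0.1967 0.125 ] [ 0.5981 -0.0064  0.125 ]
front 0.135 [0.4027 0.1917 0.135 ] [ 0.4254 -0.0403  0.135 ] far [0.5834 0.1967 0.125 ] [ 0.5981 -0.0064  0.125 ]
[0.42454206 0.13520821 0.16045891]
[0.42361786 0.13457607 0.16393179]
[0.43443657 0.02803067 0.17219935]
```

```bash
python3 -m pendant '{"xyz":[[0.08,-0.07,0.3],[0,0,0.45],[0,0,0.45],[0,0,0.4],[0,0,0],[0,0,0],[0,0,0],[0,0,0]],"spin":[-0.2,0,0,0,0,0,0,0],"fingers":[-0.4,-0.4,-0.4,-0.4,-0.4,-1,-1,-1]}' 60
python3 - <<'E'
from h import *
c=wrist();np.save('pics/w2.npy',c,allow_pickle=True)
cv2.imwrite('pics/w2.png',c['frame'][:,:,::-1])
s=state();print(s['ee_pos'],s['contact_force'],s['ft_torque'],s['width'])
E
```

```text
clock: 1.75
ee_pos: [0.4281, 0.0805, 0.1703]
ee_rot: [[-0.084, 0.996, -0.003], [0.996, 0.084, -0.001], [-0.001, -0.003, -1.0]]
contact_force: [-3.9, -1.3, -2.9]
width: 0.0074
[0.42809497 0.08051773 0.17029752] [-3.96758684 -1.65526581 -1.32084109] [-0.37011492  0.97323427  0.18917275] 0.007870877140215504
```

View pics/w2.png

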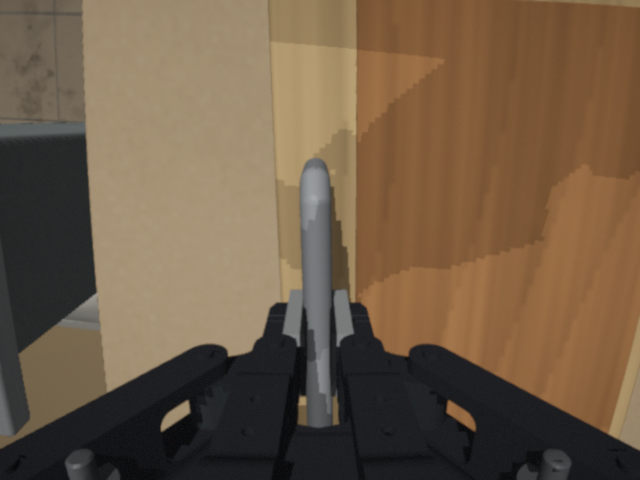

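```bash
python3 - <<'E'
import numpy as np
p=np.radians(np.linspace(18,118,31));y=-.1732*np.cos(p);z=-.1732*np.sin(p)
d=np.c_[0*y[1:],np.diff(y),np.diff(z)]/.05
for k in(0,10,20):print(np.round(d[k:k+10],3).tolist(), d[k:k+10].sum(0))
E
```

```text
[[-0.0, 0.068, -0.19], [-0.0, 0.079, -0.185], [-0.0, 0.089, -0.181], [-0.0, 0.1, -0.175], [-0.0, 0.11, -0.169], [-0.0, 0.119, -0.162], [-0.0, 0.129, -0.155], [-0.0, 0.137, -0.147], [-0.0, 0.146, -0.139], [-0.0, 0.154, -0.13]] [ 0.          1.13019236 -1.63423564]
[[-0.0, 0.161, -0.121], [-0.0, 0.168, -0.112], [-0.0, 0.174, -0.102], [-0.0, 0.18, -0.091], [-0.0, 0.185, -0.081], [-0.0, 0.189, -0.07], [-0.0, 0.193, -0.059], [-0.0, 0.196, -0.048], [-0.0, 0.198, -0.036], [-0.0, 0.2, -0.025]] [ 0.          1.8422891  -0.74433311]
[[-0.0, 0.201, -0.013], [0.0, 0.201, -0.001], [0.0, 0.201, 0.011], [0.0, 0.2, 0.022], [0.0, 0.199, 0.034], [0.0, 0.196, 0.045], [0.0, 0.193, 0.057], [0.0, 0.19, 0.068], [0.0, 0.185, 0.079], [0.0, 0.181, 0.089]] [0.         1.94822781 0.39047316]
```

```bash
python3 -m pendant '{"xyz":[[0,0.07,-0.19],[0,0.08,-0.185],[0,0.09,-0.18],[0,0.1,-0.175],[0,0.11,-0.17],[0,0.12,-0.16],[0,0.13,-0.155],[0,0.135,-0.147],[0,0.145,-0.14],[0,0.155,-0.13]],"spin":[0,0,0,0,0,0,0,0,0,0],"fingers":[-1,-1,-1,-1,-1,-1,-1,-1,-1,-1]}' 60
```

```text
clock: 2.8
ee_pos: [0.4828, 0.0861, 0.2532]
ee_rot: [[-0.084, 0.996, -0.007], [0.996, 0.084, 0.001], [0.001, -0.006, -1.0]]
contact_force: [-11.8, -0.2, 1.6]
width: 0.0076
```

```bash
python3 -m pendant '{"xyz":[[0,0.16,-0.12],[0,0.17,-0.11],[0,0.175,-0.1],[0,0.18,-0.09],[0,0.185,-0.08],[0,0.19,-0.07],[0,0.193,-0.06],[0,0.195,-0.05],[0,0.2,-0.035],[0,0.2,-0.025]],"spin":[0,0,0,0,0,0,0,0,0,0],"fingers":[-1,-1,-1,-1,-1,-1,-1,-1,-1,-1]}' 60
```

```text
clock: 3.8
ee_pos: [0.5784, 0.0957, 0.2938]
ee_rot: [[-0.085, 0.996, 0.004], [0.996, 0.085, 0.005], [0.005, 0.004, -1.0]]
contact_force: [-8.0, 4.1, 6.7]
width: 0.0076
```

```bash
python3 -m pendant '{"xyz":[[0,0.2,-0.013],[0,0.2,0],[0,0.2,0.01],[0,0.2,0.022],[0,0.2,0.034],[0,0.195,0.045],[0,0.193,0.057],[0,0.19,0.068],[0,0.185,0.08],[0,0.18,0.09]],"spin":[0,0,0,0,0,0,0,0,0,0],"fingers":[-1,-1,-1,-1,-1,-1,-1,-1,-1,-1]}' 60
python3 - <<'E'
from h import *
for n in("scene",):
    q=camera(n);np.save(f'pics/{n}2.npy',q,allow_pickle=True);cv2.imwrite(f'pics/{n}2.png',q['frame'][:,:,::-1])
s=state();print(s['ee_pos'],s['contact_force'],s['width'])
E
```

```text
clock: 4.8
ee_pos: [0.6762, 0.105, 0.2734]
ee_rot: [[-0.086, 0.996, 0.005], [0.996, 0.086, 0.007], [0.007, 0.006, -1.0]]
contact_force: [-4.6, 7.0, 3.9]
width: 0.0073
[0.67773422 0.10514242 0.27255457] [-1.34186739  6.5373704   3.42076276] 0.007866278027341068
```

View pics/scene2.png

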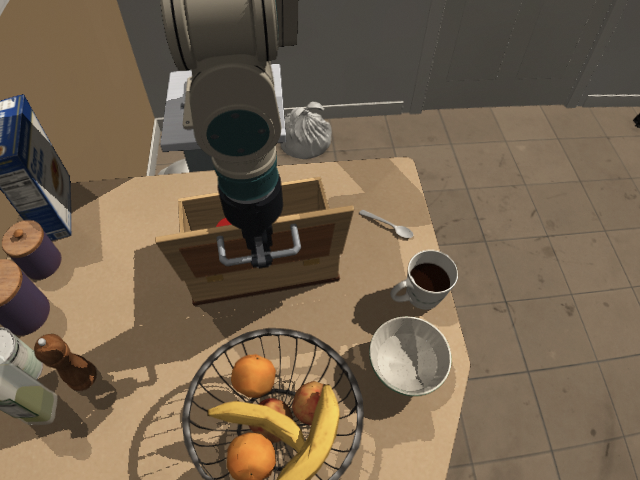

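```bash
python3 - <<'E'
import numpy as np
from scipy.optimize import least_squares
P=np.array([[.4281,.0805,.1703],[.4828,.0861,.2532],[.5784,.0957,.2938],[.6777,.1051,.2726]])
a=.085;s=P[:,:2]@[np.cos(a),np.sin(a)]
r=least_squares(lambda h:np.hypot(s-h[0],P[:,2]-h[1])-.173,[.59,.115]);h=r.x;print(h,r.fun)
for hz in(h[1],.115):
  print(np.degrees(np.arctan2(P[:,2]-hz,-(s-h[0])))-17.5)
E
```

```text
[0.59973618 0.12140087] [ 3.85737640e-04 -4.48015776e-04  7.66856319e-05  1.79860421e-04]
[ -1.11889496  32.30236966  67.42853137 101.68195393]
[  0.88869649  33.6361235   67.60918837 100.68177592]
```

```bash
python3 -m pendant '{"xyz":[[0,0,0],[0,0,0],[0,0,0],[0,0,-0.3],[0,0,-0.6],[0,0,-0.6],[0,0,-0.6],[0,0,-0.3]],"spin":[0,0,0,0,0,0,0,0],"fingers":[-0.4,-0.4,-0.4,-0.4,-0.4,-0.4,-0.4,-0.4]}' 60
```

```text
clock: 5.65
ee_pos: [0.6755, 0.1014, 0.3946]
ee_rot: [[-0.083, 0.997, 0.007], [0.997, 0.083, 0.0], [-0.0, 0.007, -1.0]]
contact_force: [-0.1, -0.0, -0.3]
width: 0.0256
```

```bash
python3 -m pendant '{"xyz":[[-0.25,-0.9,0],[-0.25,-0.9,0],[-0.25,-0.9,0],[-0.25,-0.87,0],[0,0,0.75],[0,0,0.75],[0,0,0.75],[0,0,0.65],[0,0,0]],"spin":[0,0,0,0,0,0,0,0,0],"fingers":[-0.4,-0.4,-0.4,0,1,1,1,1,1]}' 60
python3 - <<'E'
from h import *
c=wrist();np.save('pics/w3.npy',c,allow_pickle=True);cv2.imwrite('pics/w3.png',c['frame'][:,:,::-1])
q=camera('scene');np.save('pics/scene3.npy',q,allow_pickle=True)
s=state();print(s['ee_pos'],s['joint_positions'],s['width'])
f=c['frame'];hsv=cv2.cvtColor(f,cv2.COLOR_RGB2HSV)
m=(((hsv[...,0]<6)|(hsv[...,0]>173))&(hsv[...,1]>150)&(hsv[...,2]>60)).astype(np.uint8)
cs=sorted(cv2.findContours(m,0,2)[0],key=cv2.contourArea)[-1]
print(cv2.contourArea(cs),cv2.minEnclosingCircle(cs),cv2.fitEllipse(cs))
u=cv2.fitEllipse(cs)[0]
for z in(.102,.11):print(onz(c,u,z))
E
```

```text
clock: 6.55
ee_pos: [0.4975, 0.0367, 0.2408]
ee_rot: [[-0.083, 0.997, -0.008], [0.997, 0.083, 0.0], [0.001, -0.008, -1.0]]
contact_force: [-0.7, 0.2, -0.6]
width: 0.0856
[0.50114518 0.03664489 0.24546269] [-5.57489955e-02  6.14010612e-02 -2.93974995e-01  1.21482418e+00
  4.34690358e-05  1.43160762e+00] 0.0853339853838363
5565.5 ((326.03363037109375, 232.14723205566406), 43.34046936035156) ((325.7834167480469, 232.25289916992188), (83.5794677734375, 84.6846694946289), 179.375)
[0.50237266 0.03707559 0.102     ]
[0.50209954 0.0391887  0.11      ]
```

View pics/w3.png

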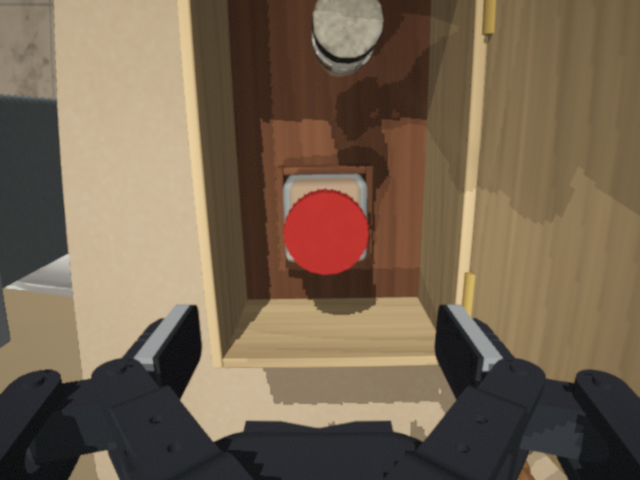

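```bash
python3 -m pendant '{"xyz":[[0,0,0.5],[0,0,0.6],[0,0,0.6],[0,0,0.4],[0,0,0],[0,0,0]],"spin":[0,0,0,0,0,0],"fingers":[1,1,1,1,1,1]}' 90
python3 - <<'E'
from h import *
c=wrist();s=state();print(s['ee_pos'],s['contact_force'])
f=c['frame'];hsv=cv2.cvtColor(f,cv2.COLOR_RGB2HSV)
m=(((hsv[...,0]<6)|(hsv[...,0]>173))&(hsv[...,1]>150)&(hsv[...,2]>60)).astype(np.uint8)
cs=sorted(cv2.findContours(m,0,2)[0],key=cv2.contourArea)[-1]
e=cv2.fitEllipse(cs);print(e);P=onz(c,e[0],.102);print(P,'rel tool',np.array(s['ee_rot']).T@(P-s['ee_pos'])/.05)
print('diam',np.linalg.norm(onz(c,(e[0][0]-e[1][0]/2,e[0][1]),.102)-onz(c,(e[0][0]+e[1][0]/2,e[0][1]),.102)))
E
```

```text
clock: 7.25
ee_pos: [0.5029, 0.0367, 0.1417]
ee_rot: [[-0.084, 0.996, 0.004], [0.996, 0.084, -0.0], [-0.001, 0.004, -1.0]]
contact_force: [-0.7, -0.3, 0.2]
width: 0.0854
[0.50336029 0.03663141 0.14211255] [-0.42738528 -0.71116461 -0.36396373]
((315.13616943359375, 285.6160583496094), (128.43492126464844, 129.59130859375), 98.35529327392578)
[0.50242893 0.03865895 0.102     ] rel tool [ 0.04252472 -0.01908824  0.80213791]
diam 0.05635281587236647
```

```bash
python3 -m pendant '{"xyz":[[0.025,-0.02,0.4],[0,0,0.4],[0,0,0.2],[0,0,0],[0,0,0],[0,0,0],[0,0,0],[0,0,0]],"spin":[0,0,0,0,0,0,0,0],"fingers":[1,1,1,1,-1,-1,-1,-1]}' 90
python3 - <<'E'
from h import *
c=wrist();cv2.imwrite('pics/w4.png',c['frame'][:,:,::-1])
s=state();print({k:np.round(s[k],3).tolist() for k in s})
E
```

```text
clock: 8.1
ee_pos: [0.5017, 0.0379, 0.0911]
ee_rot: [[-0.084, 0.996, 0.004], [0.996, 0.084, -0.0], [-0.0, 0.004, -1.0]]
contact_force: [-0.3, 0.9, 5.3]
width: 0.055
{'clock': 8.15, 'joint_positions': [-0.053, 0.203, -0.488, 0.876, 0.0, 1.434], 'qvel': [-0.0, 0.0, 0.002, -0.001, 0.001, -0.0], 'effort': [-0.079, -32.266, 21.981, -0.018, -0.036, 0.001], 'ee_pos': [0.502, 0.038, 0.091], 'ee_rot': [[-0.084, 0.996, 0.004], [0.996, 0.084, -0.0], [-0.0, 0.004, -1.0]], 'contact_force': [-0.792, 0.646, 6.426], 'ft_torque': [0.048, -0.026, 0.032], 'width': 0.055}
```

View pics/w4.png

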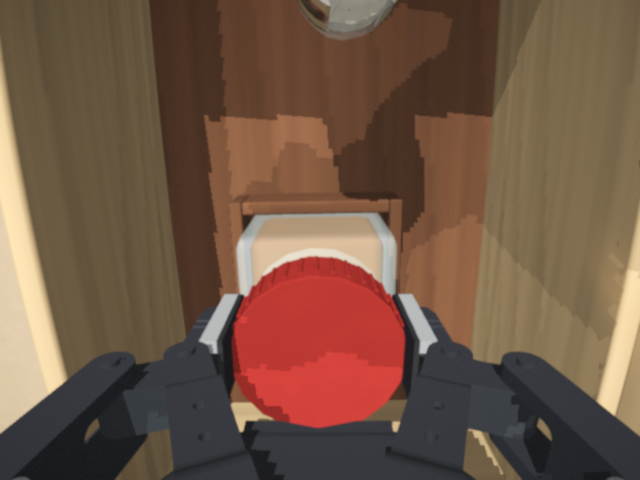

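```bash
python3 -m pendant '{"xyz":[[0,0,0],[0,0,0],[0,0,0],[0,0,0],[0,0,0]],"spin":[-0.6,-0.8,-0.8,-0.8,-0.8],"fingers":[-1,-1,-1,-1,-1]}' 90
python3 - <<'E'
from h import *
s=state();R=np.array(s['ee_rot']);print(s['ft_torque'],s['contact_force'],s['ee_pos'],np.arctan2(-R[0,0],R[1,0]),s['width'])
E
```

```text
clock: 8.65
ee_pos: [0.501, 0.0374, 0.0912]
ee_rot: [[-0.579, 0.815, 0.003], [0.815, 0.579, -0.001], [-0.002, 0.001, -1.0]]
contact_force: [-2.6, -1.2, 7.7]
width: 0.0551
[-0.22386644  0.41984168 -0.38662702] [-2.63257094 -1.18154694  7.65998712] [0.50095179 0.03740422 0.09115377] 0.6172169556124516 0.05509396472004556
```

```bash
python3 -m pendant '{"xyz":[[0,0,0],[0,0,0],[0,0,0],[0,0,0],[0,0,0]],"spin":[-0.8,-0.8,-0.8,-0.8,-0.6],"fingers":[-1,-1,-1,-1,-1]}' 90
python3 - <<'E'
from h import *
c=wrist();cv2.imwrite('pics/w5.png',c['frame'][:,:,::-1])
s=state();R=np.array(s['ee_rot']);print(s['ft_torque'],s['contact_force'],s['ee_pos'],np.arctan2(-R[0,0],R[1,0]),s['width'])
E
```

```text
clock: 9.15
ee_pos: [0.5004, 0.0367, 0.0912]
ee_rot: [[-0.911, 0.412, 0.001], [0.412, 0.911, -0.003], [-0.002, -0.002, -1.0]]
contact_force: [-2.9, -4.6, 10.4]
width: 0.0552
[-0.55070133  0.69080878 -0.295367  ] [-3.52576946 -3.92006584  9.16191598] [0.5003513  0.03672493 0.09118592] 1.148979056342164 0.055525209342808475
```

View pics/w5.png

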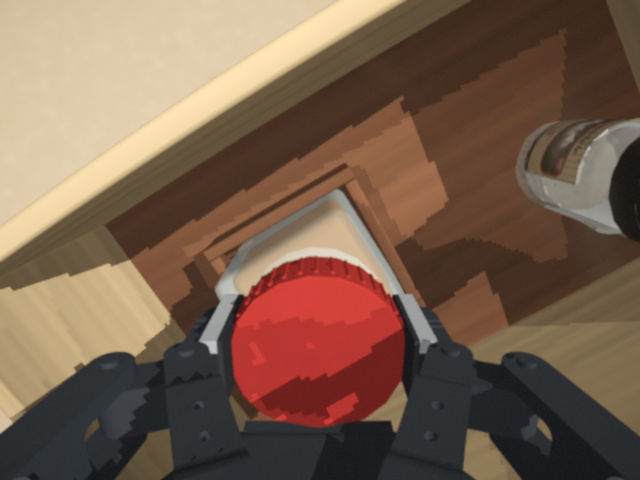

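```bash
python3 -m pendant '{"xyz":[[0,0,0],[0,0,0],[0,0,0],[0,0,0]],"spin":[-0.5,-0.5,0,0],"fingers":[-1,-1,-1,-1]}' 90
python3 - <<'E'
from h import *
s=state();R=np.array(s['ee_rot']);print(s['ft_torque'],s['contact_force'],s['ee_pos'],np.arctan2(-R[0,0],R[1,0]),s['width'])
E
```

```text
clock: 9.6
ee_pos: [0.5003, 0.0365, 0.0912]
ee_rot: [[-0.959, 0.284, 0.001], [0.284, 0.959, -0.003], [-0.002, -0.003, -1.0]]
contact_force: [-4.1, -3.9, 10.3]
width: 0.0555
[-0.7132151   0.72640471 -0.24686308] [-4.09103478 -3.88758877 10.31984937] [0.5002728  0.03653968 0.0911992 ] 1.2829957032578152 0.055540406195244967
```

```bash
python3 -m pendant '{"xyz":[[0,0,-0.03],[0,0,-0.03],[0,0,-0.03],[0,0,-0.03],[0,0,0]],"spin":[0,0,0,0,0],"fingers":[-1,-1,-1,-1,-1]}' 90
python3 - <<'E'
from h import *
s=state();R=np.array(s['ee_rot']);print(s['ft_torque'],s['contact_force'],s['ee_pos'],np.arctan2(-R[0,0],R[1,0]),s['width'])
E
```

```text
clock: 10.1
ee_pos: [0.4994, 0.0381, 0.0952]
ee_rot: [[-0.959, 0.282, -0.001], [0.282, 0.959, 0.0], [0.001, -0.0, -1.0]]
contact_force: [-0.8, -2.0, -2.2]
width: 0.0554
[-0.34325346  0.10946133 -0.05855675] [-0.77759417 -2.0419366  -2.17624971] [0.49941604 0.0380629  0.09517661] 1.2849202272762628 0.055364906168306846
```

```bash
python3 -m pendant '{"xyz":[[0,0,-0.03],[0,0,-0.03],[0,0,0],[0,0,0],[0,0,0]],"spin":[0,0,0,0,0],"fingers":[-1,-1,-1,-1,-1]}' 90
python3 - <<'E'
from h import *
for i in range(3):
    c=wrist();s=state();print(s['ft_torque'],s['contact_force'],s['ee_pos'],s['width'])
cv2.imwrite('pics/w6.png',c['frame'][:,:,::-1])
E
```

```text
clock: 10.6
ee_pos: [0.5, 0.0378, 0.0986]
ee_rot: [[-0.959, 0.282, 0.001], [0.282, 0.959, -0.0], [-0.001, -0.0, -1.0]]
contact_force: [-0.0, -2.4, -0.1]
width: 0.0552
[-0.4133732   0.10561333 -0.02556441] [-0.30561621 -1.86077981  0.41389921] [0.5000186  0.03781144 0.09854203] 0.055268864938980464
[-0.44541795  0.03637933 -0.0394392 ] [-0.82931413 -2.49213406  0.16390787] [0.49999765 0.03782495 0.09851452] 0.05495757104766798
[-0.4492286   0.04730025  0.01951529] [-0.67390045 -1.83967262  0.1699897 ] [0.49999152 0.03778606 0.09847731] 0.05501634374073715
```

View pics/w6.png

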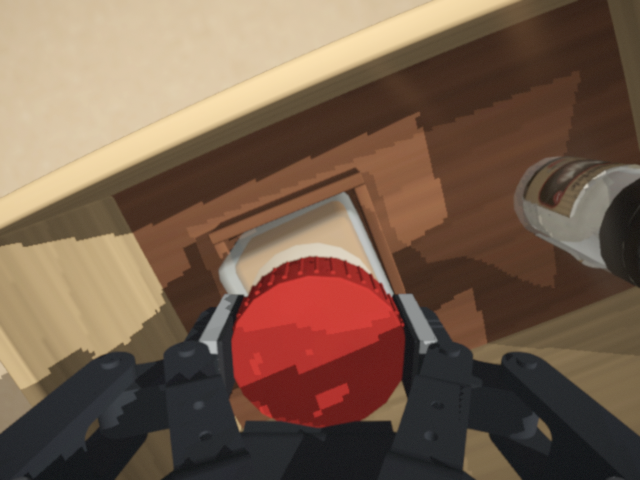

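```bash
python3 -m pendant '{"xyz":[[0,0,-0.06],[0,0,-0.08],[0,0,-0.1],[0,0,-0.1],[0,0,-0.1],[0,0,-0.09],[0,0,-0.05],[0,0,0],[0,0,0],[0,0,0]],"spin":[0,0,0,0,0,0,0,0,0,0],"fingers":[-1,-1,-1,-1,-1,-1,-1,-1,-1,-1]}' 90
python3 - <<'E'
from h import *
c=wrist();s=state();print(s['ft_torque'],s['contact_force'],s['ee_pos'],s['width'])
cv2.imwrite('pics/w7.png',c['frame'][:,:,::-1])
q=camera('scene');cv2.imwrite('pics/scene7.png',q['frame'][:,:,::-1])
a=cv2.resize(q['frame'][150:320,150:460,::-1],None,fx=2,fy=2);b=cv2.resize(c['frame'][:,:,::-1],None,fx=.5,fy=.5)
o=np.zeros((600,640,3),np.uint8);o[:340,:620]=a;o[345:585,:320]=b;
q=camera('side')['frame'][160:320,180:390,::-1];q=cv2.resize(q,(310,236));o[345:581,325:635]=q
cv2.imwrite('pics/fin.png',o)
E
```

```text
clock: 11.75
ee_pos: [0.4995, 0.038, 0.127]
ee_rot: [[-0.959, 0.282, -0.001], [0.282, 0.959, 0.0], [0.001, -0.0, -1.0]]
contact_force: [-0.2, -0.1, -0.2]
width: 0.0551
[-0.04725803  0.02857371 -0.02694989] [ 0.14407021  0.34745983 -0.08801465] [0.49946493 0.03796946 0.12696823] 0.05470750680736187
```

View pics/fin.png

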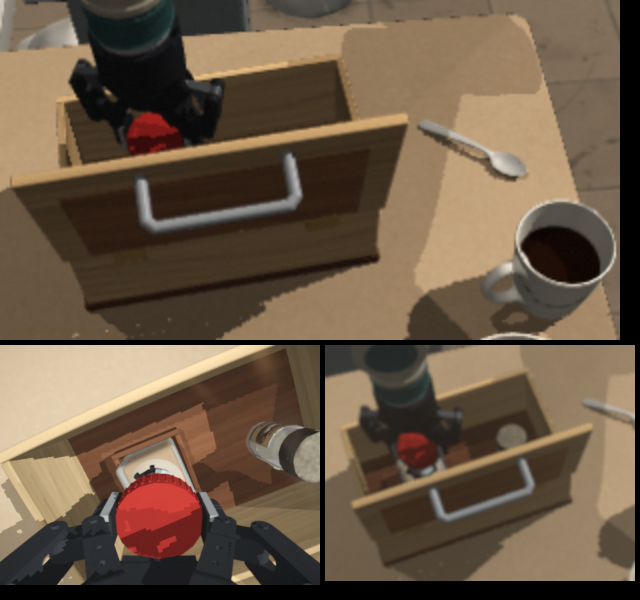

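```bash
python3 -c "
from plant import sign_off,state
print(sign_off());s=state();print(s['ee_pos'],s['contact_force'],s['width'])"
```

```text
the job is handed in; nothing more can be done
None
the job is handed in; nothing more can be done
```

The job is handed in, after about 12 s of robot time. I raised the lid by its bar handle and let go of it at about 101°. That figure comes from fitting the hinge to the gripper positions along the arc, and the lid stayed up afterwards.

I then gripped the cap and turned it anticlockwise by about 1.20 rad of hand turn. The thread let go and I lifted the cap straight up 36 mm, which puts it about 20 mm clear of the mouth. It is still held, level.

**Last checks:**
- **Cap:** the wrist force was near 0 N and the grip opening 55 mm. The 20 mm clearance is worked out from the lift, not measured directly.
- **Jar:** at the start of the lift the downward pull was briefly about 2.2 N. That is more than the cap's weight but less than the jar's, and it vanished higher up. The last pictures show the jar seated in its pocket.
- **Spice jar and mug:** both look undisturbed in the pictures, by eye only.

**Disagreements:**
- **Chest angle:** the overhead cameras gave 0.05–0.09 rad and the wrist camera 0.07–0.10. I used 0.085, and the cap then sat within about 1–2 mm of where that predicted.
- **Hinge height:** the fit came out at 121 mm instead of 115 mm, which changes the lid angle by about 1°.
- **Thread angle:** I could not read it directly, so the release is judged from the force and the pictures.

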